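# Slide a flange blank round the chuck and vise and press it home in the V-jaw

### The arm

A 6-joint arm with a two-finger parallel gripper is mounted at the origin on the work surface. World frame = base frame: x ahead of the robot, y to its left, z up, the work surface at z = 0. Lengths are in m, angles in rad, forces in N, time in s.
With the tool pointing down it reaches from about 0.35 to 0.975 m from the base axis. Payload 4.9 kg.
Tool frame: the origin (TCP) lies on the centre line of the jaws, within the pads' length; the fingertips stand manip.tip_reach ahead of it and the grasp point (between the pads) is the TCP (manip.tip_reach is the distance from the TCP to the fingertips, in m); z points along the fingers, y is the line along which they close (so a half turn about z gives the same grasp; the last joint's range is limited). The gripper opens to 85 mm and grips with 20 to 120 N. Pads are 22 mm wide; open, the fingers measure 114 mm over their backs; the gripper's body (76 mm by 85 mm) begins 54 mm behind the grasp point. The pads swing forward as they close: fully open they stand 13 mm farther back than shut.
Start: joints at [1.011, 0.053, 1.613, -0, 1.476, -0.119], TCP at [0.267, 0.565, 0.25] pointing down, gripper open.
Joint ranges: [-3.01, 3.01], [-1.01, 2.22], [0.06, 2.58], [-1.02, 4.17], [0.09, 2.62], [-3.14, 3.14]. Speed limits (rad/s): [2.57, 2.57, 3.14, 3.14, 3.14, 3.14].

### API

Orientations are given as a unit quaternion [w, x, y, z].
In Python, from plant import manip gives the robot as it stands. The module is installed in compiled form; this text tells all that it offers.
- The arm moves only by the tool move_arm, never from a script. Its argument "rows" is a list of rows, each a list of 7 numbers: the shift along the tool's x, y, z in cm, then the turn, a rotation vector about the tool's x, y, z in degrees, then the opening, from -1 (shut) to 1 (fully open). In form: [[tx, ty, tz, ax, ay, az, jaw], ...]. A call has 1 to 20 rows; each row shifts and turns the commanded pose from where the row before left it, along the tool's axes as they then stand; what a row does not reach is not made up. A row lasts 1/12 s, in which the tool goes at most 41.7 mm and 7.16 degrees, less where a joint would pass 70% of its speed; a pose out of reach is approached as far as the arm can. A call is refused whole if a number of a shift passes 4.17 or a number of a turn 7.16, either way. A call with a gripper value outside its range is refused whole. The fingers move at their own pace and stop on an object; the grip force is fixed at half the most. Time passes only in rows, so rows that do not move let the fingers close. It gives the time, the measured TCP pose, the force, the opening and the grip force at its end, in the units of the state.
- manip.state(): the state, without advancing time (a new reading comes with each control period).
- manip.grab_frame(name): name is "scene" or "top"; returns a dict with "img" (384x512x3 uint8, blue, green, red), "mtx" (3x3 intrinsics, pixels), "R" (3x3) and "t" (3): a world point X has camera coordinates R X + t. Camera axes: x right, y down, z forward; pixel columns grow to the right and rows downward; lengths in m; the calibration is good to about 2 mm. A picture is of the moment at which its call begins. There is no depth.
- manip.job_done(): hands the job in; it is judged then, once.
The state is a dict: "time": time; "joint_pos": joint angles; "joint_vel": joint speeds; "joint_efforts": joint torques, N m; "tool_pos": TCP position; "tool_rot": TCP orientation; "contact_force": force on the tool from outside, world axes, zero at the start; "ft_torque": the same for the moment, N m; "gripper_width": opening from 0.0 (shut) to 1.0 (fully open); "grasp_force": force on a finger pad.
Only numpy, scipy, OpenCV 4.12 (cv2) and the standard library are available. Lean on these libraries where they do the work, as an engineer would, in place of code of your own. Each camera call takes 0.05 s, during which the arm holds its last target. There are 200 camera calls.

### The job

Slide the round aluminium blank flat along the bench, past the chuck and the vise without touching either, into the yellow V of the green drilling fixture. Pushing only on the blank, drive the V-jaw back until you feel it come up against its hidden stop, and keep the blank pressed there, centred in the V, with about 15 N for a second (never more than 22 N); then back away and leave it seated. Do not lift or tip the blank, and leave the brass fitting, the solder spool and the screwdriver where they are.

Things in the scene. Friction and masses are not known exactly. Their poses are not given: they have to be found in the camera images.
- blank: Loose round aluminium disc, 90 mm diameter, 30 mm high, about 0.5 kg, red scribed ring and black centre dot on top; too wide to grip, it is pushed at its rim with fingers close to the bench. Origin: centre of its underside, z up. Slides on the bench with a friction of about 2 to 4 N.
- fixture: Fixed green drilling fixture with a yellow sliding V-jaw in front. Its horizontal x axis is the loading direction: push the blank along +x into the V, whose mouth opens to -x. Origin: on the bench, where the centre of the seated blank's underside is at 30 mm of jaw travel. The green block, 150 mm wide, 55 mm high (75 at its top pad), starts 107 mm beyond the origin along +x.
- vjaw_seat (a point): Point carried by the V-jaw, on the bench, where the centre of the blank's underside lies when the blank touches both faces of the V. The yellow faces, 34 mm high, 62 mm long, stand at 45 degrees either side of the fixture's x axis and meet 64 mm beyond this point; their free ends are 20 mm beyond it and 88 mm apart; walls 12 mm thick.
- vjaw (a joint): Travel of the V-jaw along the fixture's +x, m: 0 fully out; starts 0 to 10 mm in. A hard stop screw, hidden in the green block and set anew each time, ends it between 18 and 40 mm. Slides stiffly (about 5 N), no spring, stays where left. Pushing blank and jaw together takes about 7 to 13 N; an off-centre blank rides on one face and pushes the tool sideways; on the stop the force climbs steeply.
- chuck: Fixed obstacle: dark three-jaw lathe chuck standing on its back, 110 mm diameter, 46 mm high, with three steel jaws up to 72 mm high. Origin: centre of its underside.
- vise: Fixed obstacle: green drill-press vise, 120 mm along its x, 90 mm along its y, 60 mm high. Origin: centre of its underside.
- fitting: Loose bystander: upright brass fitting, 36 mm diameter, 50 mm high. Origin: centre of its foot.
- spool: Loose bystander: yellow solder spool standing on its flange, 54 mm diameter, 42 mm high. Origin: centre of its underside.
- screwdriver: Loose bystander: red-handled screwdriver, 180 mm long, lying on the bench along its x axis, under 35 mm high. Origin: about the middle of its length.
There are look-alikes about, which are no part of the job. Several things look just like the blank: the one meant starts nearest to the robot's base.

How it is judged:
By the outcome, as a careful person would: the job done as asked, in the order asked, and still so for the second after the job is handed in, with the robot touching nothing.
It also fails if it takes over 72 s, if anything falls off the work surface, if the arm or the gripper's body presses on something with over 40 N, if the wrist force passes 120 N, or if a joint passes its speed limit or range.

## Working session

There is one attempt and no reset: what is moved stays moved. The work goes in short steps, Python scripts to look and compute and a tool call to move; the robot and the scene stay as the last step left them, time stands still between calls to the robot, and variables do not carry over. Pictures are saved under pics/ and viewed, at most 10 in all, crops included, and the job is handed in when it is done.

Besides the shell and the picture viewer there is one more tool, called as name([rows], argument=value, ...), one row to a line, values as JSON. move_arm: Moves the arm, as the interface text tells. Its arguments: {"type":"object","properties":{"rows":{"type":"array","items":{"type":"array","items":{"type":"number"}}}},"required":["rows"]}

```bash
mkdir -p pics; python3 - <<'E'
from plant import manip
import cv2
print(manip.state(), manip.tip_reach)
for n in("top","scene"):
    f=manip.grab_frame(n); cv2.imwrite(f"pics/{n}0.png",f["img"]); print(n,f["mtx"],f["R"],f["t"])
E
```

```text
{'time': 0.0, 'joint_pos': array([ 1.01100598e+00,  5.33471008e-02,  1.61428774e+00,  2.94005662e-06,
        1.47599666e+00, -1.19004959e-01]), 'joint_vel': array([ 2.67473847e-05, -9.26815993e-04,  7.72877063e-04, -1.52217426e-03,
       -8.74824098e-04, -1.45445538e-03]), 'joint_efforts': array([ 4.38031439e-04, -3.93690491e+01, -3.70175207e+01, -8.25811594e-05,
        7.19795848e-03,  1.47095068e-05]), 'tool_pos': array([0.26634732, 0.56476407, 0.24907277]), 'tool_rot': array([-3.40765583e-04,  2.18612857e-01,  9.75811139e-01, -9.60784133e-04]), 'contact_force': array([-0.2666237 ,  0.31263473,  1.14860181]), 'ft_torque': array([0.00602549, 0.02823297, 0.00474866]), 'grasp_force': 0.0, 'gripper_width': 1.0006757273018716} 0.019
top [[467.6424324    0.         247.88157789]
 [  0.         467.6424324  200.50225649]
 [  0.           0.           1.        ]] [[ 0.0044898  -0.99975253 -0.02178787]
 [-0.98814015 -0.00109128 -0.15355083]
 [ 0.15348905  0.02221888 -0.98790052]] [-0.07820314  0.58132163  1.38827307]
scene [[472.3651809    0.         264.31697626]
 [  0.         472.3651809  189.71979554]
 [  0.           0.           1.        ]] [[-0.68822526  0.72534077  0.0150585 ]
 [ 0.47657604  0.46764467 -0.74443518]
 [-0.54701122 -0.50516258 -0.66752491]] [ 0.47458032 -0.22086177  1.46118801]
```

View pics/top0.png

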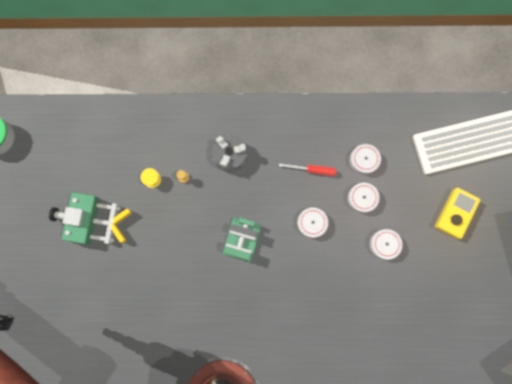

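View pics/scene0.png

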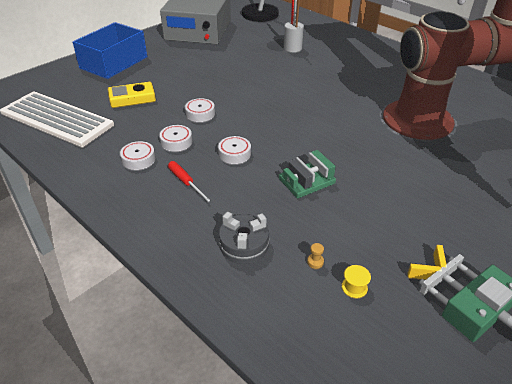

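The top view shows four discs, at about (366,158), (364,197), (313,222) and (387,244). The fixture V is at (120,225), opening to the right. The chuck is at (228,153), the vise at (242,240), the spool at (151,178), the fitting at (183,176) and the screwdriver at (308,169).

```bash
cat > h.py <<'E'
import numpy as np, cv2
from plant import manip
def cast(f,uv,z):
    d=np.linalg.inv(f["mtx"])@np.array([uv[0],uv[1],1.]); d=f["R"].T@d; c=-f["R"].T@f["t"]
    return (c+d*(z-c[2])/d[2])[:2]
def proj(f,X):
    p=f["mtx"]@(f["R"]@np.array(X,float)+f["t"]); return p[:2]/p[2]
def hsv(f): return cv2.cvtColor(f["img"],cv2.COLOR_BGR2HSV)
def blobs(m,amin):
    n,l,s,c=cv2.connectedComponentsWithStats(m.astype(np.uint8)); 
    return [(c[i],s[i],l==i) for i in range(1,n) if s[i][4]>=amin]
def blanks(f):
    """white-ish discs: red ring ellipse -> centre at z=.03"""
    h=hsv(f); red=((h[...,0]<10)|(h[...,0]>170))&(h[...,1]>50)&(h[...,2]>110)
    red=cv2.morphologyEx(red.astype(np.uint8),cv2.MORPH_CLOSE,np.ones((3,3)))
    out=[]
    for c,s,m in blobs(red,25):
        if 12<s[2]<45 and 10<s[3]<45:
            (u,v),ax,a=cv2.fitEllipse(cv2.findContours(m.astype(np.uint8),0,1)[0][0]); out.append((cast(f,(u,v),.03).round(4),(round(u,1),round(v,1)),np.round(ax,1)))
    return out
E
python3 - <<'E'
from h import *
F={n:manip.grab_frame(n) for n in("top","scene")}
for n,f in F.items():
    print(n)
    for b in blanks(f): print(b,np.hypot(*b[0]).round(3))
    h=hsv(f)
    for nm,m in (("yel",(abs(h[...,0].astype(int)-27)<6)&(h[...,1]>150)&(h[...,2]>90)),("green",(abs(h[...,0].astype(int)-70)<20)&(h[...,1]>90)),("orange",(abs(h[...,0].astype(int)-16)<5)&(h[...,1]>120)&(h[...,2]>90))):
        for c,s,mm in blobs(m,25):
            if (n=="top" and s[1]<90):continue
            print(nm,c.round(1),s, cast(f,c,.04).round(3), np.array([cast(f,p,.034) for p in cv2.boxPoints(cv2.minAreaRect(np.argwhere(mm)[:,::-1].astype(np.float32)))]).round(3).tolist())
a=cv2.resize(F["top"]["img"][155:275,40:180],None,fx=5,fy=5,interpolation=2); cv2.imwrite("pics/fx.png",a)
a=cv2.resize(F["top"]["img"][125:270,200:340],None,fx=4,fy=4,interpolation=2); cv2.imwrite("pics/ob.png",a)
E
```

```text
top
(array([ 0.6802, -0.305 ]), (321.4, 170.0), array([10. , 36.8])) 0.745
(array([ 0.0789, -0.0377]), (234.0, 370.8), array([14.4, 45.4])) 0.087
(array([0.0577, 0.6314]), (7.6, 376.2), array([15.7, 29.1])) 0.634
yel [150.3 177.5] [141 169  19  18 262] [0.654 0.227] [[0.657, 0.267], [0.694, 0.233], [0.652, 0.19], [0.616, 0.225]]
yel [454.6 217.1] [436 189  43  50 828] [ 0.532 -0.702] [[0.504, -0.644], [0.626, -0.711], [0.587, -0.786], [0.466, -0.718]]
yel [119.7 224.2] [112 209  19  33 228] [0.508 0.316] [[0.463, 0.347], [0.563, 0.334], [0.554, 0.286], [0.455, 0.3]]
green [  2.2 130.9] [  0 118   7  27 128] [0.806 0.706] [[0.85, 0.721], [0.85, 0.701], [0.764, 0.694], [0.764, 0.713]]
green [ 86.8 223.6] [ 81 201  13  42 161] [0.51  0.418] [[0.457, 0.444], [0.585, 0.426], [0.58, 0.4], [0.452, 0.418]]
green [ 71.1 233.8] [ 65 227  11  14  47] [0.478 0.465] [[0.464, 0.486], [0.505, 0.475], [0.498, 0.454], [0.457, 0.465]]
orange [184.2 177.6] [178 171  11  11  49] [0.654 0.122] [[0.653, 0.145], [0.678, 0.129], [0.661, 0.105], [0.637, 0.121]]
scene
(array([-0.6431, -0.1037]), (479.9, 36.6)
[... 1014 characters left out ...]
5, -0.105], [0.36, -0.098], [0.431, 0.022], [0.589, 0.007]]
green [475.4 305.1] [ 442  265   70   77 2074] [0.562 0.437] [[0.619, 0.389], [0.418, 0.411], [0.459, 0.495], [0.644, 0.467]]
orange [327.1   7.9] [296   0  54  27 761] [-0.425 -0.689] [[-0.412, -0.852], [-0.582, -0.687], [-0.35, -0.519], [-0.198, -0.669]]
orange [362.3   9.5] [360   0   6  24  94] [-0.519 -0.573] [[-0.618, -0.653], [-0.634, -0.637], [-0.421, -0.491], [-0.407, -0.506]]
orange [393.4  22.5] [378  13  38  19 347] [-0.495 -0.405] [[-0.451, -0.458], [-0.558, -0.511], [-0.56, -0.343], [-0.457, -0.298]]
orange [316.  256.1] [308 243  16  26 311] [0.681 0.14 ] [[0.66, 0.102], [0.637, 0.125], [0.691, 0.168], [0.713, 0.146]]
```

View pics/fx.png

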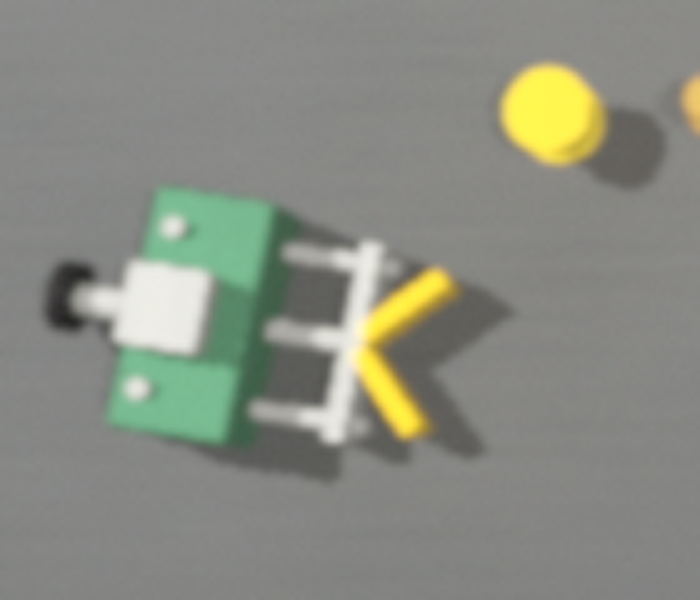

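View pics/ob.png

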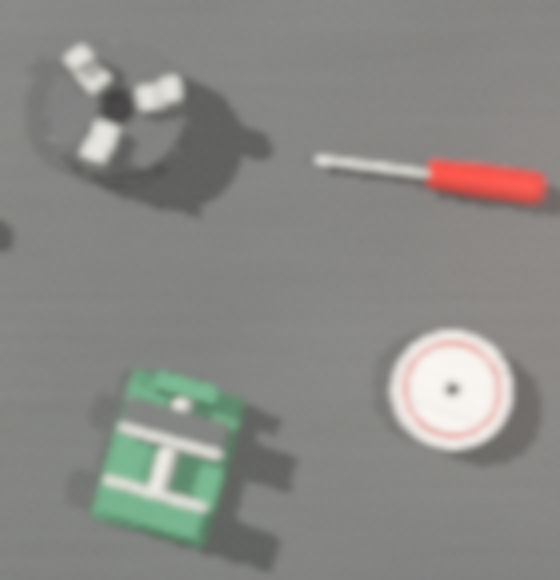

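The crops show the V with its tips at about (447,280) and (415,430) in the 5x crop, and the white cross-bar and green block square to the axis. The chuck is at (115,105) and the vise at (168,455) in the 4x crop. The blank nearest the base is the one at (0.52,-0.27). Next I'll measure the axis, the seat and the gap.

```bash
python3 - <<'E'
from h import *
F={n:manip.grab_frame(n) for n in("top","scene")}
f=F["top"]; h=hsv(f); H=h[...,0].astype(int)
c1=lambda u,v:((u+.5)/5-.5+40,(v+.5)/5-.5+155)
c2=lambda u,v:((u+.5)/4-.5+200,(v+.5)/4-.5+125)
P=lambda q,z:cast(f,q,z).round(4)
# green block top corners z=.055
B=[P(c1(*p),.055) for p in((157,187),(276,205),(225,442),(108,420))]; print("block",B,[np.linalg.norm(B[i]-B[(i+1)%4]).round(3) for i in range(4)])
# yellow V: split by distance and fit each wall
m=(abs(H-27)<6)&(h[...,1]>120)&(h[...,2]>90); m[:200]=0;m[260:]=0;m[:,:105]=0;m[:,150:]=0
pts=np.array([cast(f,p,.034) for p in np.argwhere(m)[:,::-1]])
for e in ((.991,-.135),):
    ax=np.array([.16,.987]);ax/=np.linalg.norm(ax); la=np.array([ax[1],-ax[0]])
    for it in range(4):
        s=pts@ax; l=pts@la; mid=(l.max()+l.min())/2
        L=[]
        for k in(1,-1):
            w=pts[(k*(l-mid)>.008)]; vx,vy,x0,y0=cv2.fitLine(w.astype(np.float32),2,0,.01,.01).ravel()
            d=np.array([vx,vy]); d*=np.sign(d@ax); L.append((d,np.array([x0,y0])))
        ax=L[0][0]+L[1][0]; ax/=np.linalg.norm(ax); la=np.array([ax[1],-ax[0]])
    A=np.linalg.solve(np.c_[L[0][0],-L[1][0]],L[1][1]-L[0][1]); X=L[0][1]+A[0]*L[0][0]
    ang=[np.degrees(np.arctan2(*d[::-1])) for d,_ in L]; print("V axis deg",np.degrees(np.arctan2(*ax[::-1])),"walls",ang,"centreline apex",X,"min s rel apex",s.min()-X@ax,"width",l.max()-l.min())
    # wall centreline apex is 6*sqrt2 beyond inner apex
    print("inner apex",X-ax*.0085,"seat",X-ax*(.0725))
# scene seat check
for n,ff in F.items():
    print(n,blanks(ff)[:0])
# blanks in top by white mask
w=(h[...,1]<60)&(h[...,2]>170)
for c,s,mm in blobs(w,300):
    if s[2]<45 and s[1]>100 :
        (u,v),axs,a=cv2.fitEllipse(cv2.convexHull(np.argwhere(mm)[:,::-1].astype(np.int32).reshape(-1,1,2))); print("blank",(u,v),axs,P((u,v),.028))
V=[P(c2(*p),z) for p,z in(((132,370),.04),((243,405),.04),((205,545),.01),((95,512),.03))];print("vise",V)
print("chuck",P(c2(115,105),.046), "jaws",[P(c2(*p),.06) for p in((75,45),(182,88),(98,158))],"rimL",P(c2(28,110),.046),"bottom",P(c2(115,177),.03))
print("sd",P(c2(320,160),.01),P(c2(545,187),.02))
E
```

```text
block [array([0.6057, 0.4671]), array([0.5945, 0.3928]), array([0.4494, 0.4158]), array([0.4625, 0.488 ])] [np.float64(0.075), np.float64(0.147), np.float64(0.073), np.float64(0.145)]
V axis deg 81.229294 walls [np.float32(125.334335), np.float32(37.12426)] centreline apex [0.51209486 0.34754318] min s rel apex -0.057407734050389625 width 0.1038407822227918
inner apex [0.51079875 0.33914256] seat [0.50104004 0.27589095]
top []
scene []
blank (365.1749267578125, 157.93678283691406) (29.043201446533203, 30.967639923095703) [ 0.719  -0.4422]
blank (363.5140380859375, 196.70297241210938) (29.9063663482666, 31.387699127197266) [ 0.5963 -0.4329]
blank (71.20906066894531, 215.61021423339844) (19.04494857788086, 29.439496994018555) [0.5359 0.4728]
blank (312.42010498046875, 221.92579650878906) (30.264057159423828, 30.864830017089844) [ 0.5178 -0.2745]
blank (386.0671691894531, 243.71188354492188) (30.4571590423584, 32.48540496826172) [ 0.4518 -0.4962]
vise [array([ 0.5307, -0.0301]), array([ 0.504 , -0.1149]), array([ 0.399 , -0.0859]), array([ 0.4231, -0.0024])]
chuck [ 0.7375 -0.0152] jaws [array([0.7817, 0.0154]), array([ 0.7472, -0.0677]), array([ 0.692 , -0.0035])] rimL [0.7336 0.0526] bottom [ 0.6838 -0.0148]
sd [ 0.702  -0.1759] [ 0.6779 -0.3513]
```

move_arm([
  [-4.14,-0.14,0,0,0,3.8,0.18],
  [-4.14,-0.14,0,0,0,3.8,0.18],
  [-4.14,-0.14,0,0,0,3.8,0.18],
  [-4.14,-0.14,0,0,0,3.8,0.18],
  [-4.14,-0.14,0,0,0,3.8,0.18],
  [-4.14,-0.14,0,0,0,3.8,0.18],
  [-4.14,-0.14,0,0,0,3.8,0.18],
  [-4.14,-0.14,0,0,0,3.8,0.18],
  [-4.14,-0.14,0,0,0,3.8,0.18],
  [-4.14,-0.14,0,0,0,3.8,0.18],
  [-4.14,-0.14,0,0,0,3.8,0.18],
  [-4.14,-0.14,0,0,0,3.8,0.18],
  [-4.14,-0.14,0,0,0,3.8,0.18],
  [-4.14,-0.14,0,0,0,3.8,0.18],
  [-4.14,-0.14,0,0,0,3.8,0.18],
  [-4.14,-0.14,0,0,0,3.8,0.18],
  [-4.14,-0.14,0,0,0,3.8,0.18],
  [-4.14,-0.14,0,0,0,3.8,0.18],
  [-4.14,-0.14,0,0,0,3.8,0.18],
  [-4.14,-0.14,0,0,0,3.8,0.18],
])

```text
time: 1.97
tool_pos: [0.6121, -0.124, 0.2503]
tool_rot: [0.0, 0.774, 0.633, 0.0]
contact_force: [0.0, -0.3, -0.6]
gripper_width: 0.591
grasp_force: 0.0
```

move_arm([
  [-4.14,-0.14,0,0,0,3.8,0.18],
  [-4.14,-0.14,0,0,0,3.8,0.18],
  [-4.14,-0.14,0,0,0,3.8,0.18],
  [-4.14,-0.14,0,0,0,3.8,0.18],
  [-4.14,-0.14,0,0,0,3.8,0.18],
  [-4.14,-0.14,0,0,0,3.8,0.18],
  [0,0,0,0,0,-5,0.18],
  [0,0,0,0,0,-5,0.18],
  [0,0,0,0,0,-5,0.18],
  [0,0,0,0,0,0,0.18],
  [0,0,0,0,0,0,0.18],
])

```text
time: 2.88
tool_pos: [0.517, -0.3497, 0.2502]
tool_rot: [-0.0, 0.815, 0.579, -0.0]
contact_force: [-0.5, -0.1, -0.1]
gripper_width: 0.593
grasp_force: 0.0
```

```bash
cat >> h.py <<'E'
def st(C=None,psi=None):
    s=manip.state(); q=s["tool_rot"]; from scipy.spatial.transform import Rotation as R
    M=R.from_quat(q[[1,2,3,0]]).as_matrix(); print("t",round(s["time"],2),"p",s["tool_pos"].round(4),"hd",np.degrees(np.arctan2(M[1,0],M[0,0])).round(2),"z",M[:,2].round(3),"w",round(s["gripper_width"],3),"F",s["contact_force"].round(2),"Ftool",(M.T@s["contact_force"]).round(2))
    return s["tool_pos"],M
E
python3 - <<'E'
from h import *
p,M=st()
f=manip.grab_frame("scene")
for b in blanks(f): 
    if .4<b[0][0]<.8: print(b)
f=manip.grab_frame("top"); cv2.imwrite("pics/t1.png",f["img"])
L=.0484
# target with 20mm standoff, heading 71
for C in ((.52,-.274),):
    a=np.radians(71); t=np.array([np.cos(a),np.sin(a)]); T=np.r_[np.array(C)-(L+.02)*t,.024]; print("tool delta cm",(M.T@(T-p)*100).round(2))
# path: straight, left arc, right arc onto the fixture axis
from scipy.optimize import fsolve
O=np.array([.5054,.2986]); A=np.radians(81.1)
def path(d0,D1,R1,R2,d3,n=.006):
    seg=[(d0,0),(R1*D1,D1),(R2*(D1-np.radians(10.1)),-(D1-np.radians(10.1))),(d3,0)]
    x=np.array([.52,-.274]);h=np.radians(71);out=[(*x,h)]
    for l,d in seg:
        k=max(1,round(l/n))
        for i in range(k):
            hm=h+d/k/2; x=x+l/k*np.array([np.cos(hm),np.sin(hm)]); h+=d/k; out.append((*x,h))
    return np.array(out),seg
obs={"chuck":(.7375,-.015,.055),"spool":(.656,.229,.027),"fit":(.655,.124,.018)}
vise=np.array([(.5307,-.0301),(.504,-.1149),(.399,-.0859),(.4231,-.0024)],np.float32)
for d0 in(.28,.30,.32):
  for R in(.10,.12,.15):
    def g(v):
        P,_=path(d0,v[0],R,R,v[1]); e=P[-1,:2]-(O-.023*np.array([np.cos(A),np.sin(A)])); return e
    v=fsolve(g,[.9,.08]); P,sg=path(d0,v[0],R,R,v[1])
    cl={k:min(np.hypot(P[:,0]-o[0],P[:,1]-o[1]))-o[2]-.045 for k,o in obs.items()}
    cl["vise"]=min(-cv2.pointPolygonTest(vise,(float(x),float(y)),True) for x,y,_ in P)-.045
    T=P[:,:2]-L*np.c_[np.cos(P[:,2]),np.sin(P[:,2])]
    cl["tcp_vise"]=min(-cv2.pointPolygonTest(vise,(float(x),float(y)),True) for x,y in T)
    cl["tcp_chuck"]=min(np.hypot(*(T-[.7375,-.015]).T))-.055
    print(d0,R,"D1",np.degrees(v[0]).round(1),"d3",v[1].round(3),{k:round(float(x)*1000) for k,x in cl.items()})
E
```

```text
t 2.88 p [ 0.517  -0.3497  0.2502] hd 70.81 z [-0.  0. -1.] w 0.593 F [-0.52 -0.15 -0.09] Ftool [-0.31 -0.44  0.09]
(array([ 0.4565, -0.4955]), (199.3, 105.4), array([12.9, 23.4]))
(array([ 0.6007, -0.4318]), (175.0, 133.3), array([15. , 26.4]))
(array([ 0.5227, -0.2733]), (234.0, 145.2), array([16. , 26.6]))
(array([ 0.7241, -0.4414]), (136.4, 150.8), array([16. , 28.2]))
(array([ 0.6997, -0.2871]), (180.0, 172.4), array([10. , 34.1]))
tool delta cm [ 0.41 -2.18 22.62]
0.28 0.1 D1 86.7 d3 0.053 {'chuck': 24, 'spool': 77, 'fit': 8, 'vise': 22, 'tcp_vise': 67, 'tcp_chuck': 58}
0.28 0.12 D1 79.1 d3 0.02 {'chuck': 24, 'spool': 62, 'fit': 0, 'vise': 22, 'tcp_vise': 67, 'tcp_chuck': 60}
0.28 0.15 D1 71.1 d3 -0.024 {'chuck': 24, 'spool': 44, 'fit': -9, 'vise': 22, 'tcp_vise': 67, 'tcp_chuck': 61}
0.3 0.1 D1 87.7 d3 0.032 {'chuck': 22, 'spool': 57, 'fit': -8, 'vise': 22, 'tcp_vise': 67, 'tcp_chuck': 56}
0.3 0.12 D1 80.0 d3 -0.001 {'chuck': 22, 'spool': 44, 'fit': -14, 'vise': 22, 'tcp_vise': 67, 'tcp_chuck': 57}
0.3 0.15 D1 71.8 d3 -0.045 {'chuck': 22, 'spool': 26, 'fit': -22, 'vise': 22, 'tcp_vise': 67, 'tcp_chuck': 59}
0.32 0.1 D1 88.8 d3 0.012 {'chuck': 21, 'spool': 38, 'fit': -23, 'vise': 22, 'tcp_vise': 67, 'tcp_chuck': 55}
0.32 0.12 D1 80.9 d3 -0.022 {'chuck': 21, 'spool': 25, 'fit': -28, 'vise': 22, 'tcp_vise': 67, 'tcp_chuck': 57}
0.32 0.15 D1 72.6 d3 -0.067 {'chuck': 21, 'spool': 9, 'fit': -34, 'vise': 22, 'tcp_vise': 67, 'tcp_chuck': 59}
```

View pics/t1.png

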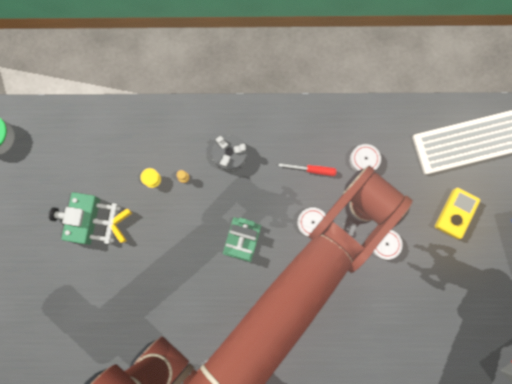

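The arm's gripper hangs behind the disc at (313,222), and nothing in the scene has moved. I'll use tighter turns and check finger clearance too.

```bash
cat > plan.py <<'E'
from h import *
from scipy.optimize import fsolve
L=.0484; O=np.array([.5054,.2986]); A=np.radians(81.1); ux=np.array([np.cos(A),np.sin(A)])
obs={"chuck":(.7375,-.015,.055),"spool":(.656,.229,.027),"fit":(.655,.124,.018)}
vise=np.array([(.5307,-.0301),(.504,-.1149),(.399,-.0859),(.4231,-.0024)],np.float32)
def path(x,h,segs,n=.006):
    x=np.array(x,float);out=[(*x,h)]
    for l,d in segs:
        k=max(1,round(l/n))
        for i in range(k):
            hm=h+d/k/2; x=x+l/k*np.array([np.cos(hm),np.sin(hm)]); h+=d/k; out.append((*x,h))
    return np.array(out)
def clear(P):
    pts=[P[:,:2]]; r=[.045]
    t=np.c_[np.cos(P[:,2]),np.sin(P[:,2])]; lft=np.c_[-t[:,1],t[:,0]]
    for a in(-.037,-.06):
        for b in(.041,-.041): pts.append(P[:,:2]+a*t+b*lft); r.append(0)
    cl={}
    for lab,ps in(("blank",[(pts[0],.045)]),("fing",[(p,0) for p in pts[1:]])):
        for k,o in obs.items(): cl[lab,k]=min((np.hypot(*(p-o[:2]).T)).min()-o[2]-q for p,q in ps)
        cl[lab,"vise"]=min(min(-cv2.pointPolygonTest(vise,(float(x),float(y)),True) for x,y in p)-q for p,q in ps)
    return {k:round(float(v)*1000) for k,v in cl.items()}
E
python3 - <<'E'
from plan import *
for d0 in(.24,.26,.28):
  for R in(.04,.06,.08):
   for d3 in(.05,.07):
    h0=np.radians(71); B=np.radians(10.1)
    mk=lambda v:[(d0,0),(R*v[0],v[0]),(v[1],0),(R*(v[0]-B),-(v[0]-B)),(d3,0)]
    v=fsolve(lambda v:path((.521,-.274),h0,mk(v))[-1,:2]-(O-.023*ux),[1.,.1],epsfcn=1e-3)
    if abs(v[0])<2 and v[1]>0: print(d0,R,d3,"D1",np.degrees(v[0]).round(1),"mid",v[1].round(3),clear(path((.521,-.274),h0,mk(v))).values())
print(clear(path((.521,-.274),1.2,[(.01,0)])).keys())
E
```

```text
0.24 0.04 0.05 D1 43.4 mid 0.243 dict_values([37, 83, 48, 21, 32, 87, 52, 25])
0.24 0.04 0.07 D1 46.2 mid 0.223 dict_values([37, 88, 53, 20, 29, 92, 57, 24])
0.24 0.06 0.05 D1 45.8 mid 0.214 dict_values([35, 85, 46, 23, 26, 89, 50, 27])
0.24 0.06 0.07 D1 49.2 mid 0.19 dict_values([36, 88, 51, 23, 24, 92, 55, 27])
0.24 0.08 0.05 D1 48.8 mid 0.179 dict_values([34, 87, 43, 23, 24, 92, 47, 27])
0.24 0.08 0.07 D1 53.4 mid 0.151 dict_values([34, 88, 47, 23, 24, 92, 51, 27])
0.26 0.04 0.05 D1 46.9 mid 0.224 dict_values([30, 80, 39, 23, 17, 84, 43, 27])
0.26 0.04 0.07 D1 50.3 mid 0.204 dict_values([30, 88, 44, 23, 15, 92, 48, 27])
0.26 0.06 0.05 D1 50.0 mid 0.191 dict_values([29, 82, 36, 23, 16, 86, 40, 27])
0.26 0.06 0.07 D1 54.2 mid 0.167 dict_values([29, 88, 40, 23, 16, 92, 44, 27])
0.26 0.08 0.05 D1 54.2 mid 0.152 dict_values([28, 84, 32, 23, 18, 88, 36, 27])
0.26 0.08 0.07 D1 60.4 mid 0.121 dict_values([28, 88, 34, 23, 18, 92, 38, 27])
0.28 0.04 0.05 D1 50.9 mid 0.205 dict_values([24, 76, 29, 23, 9, 80, 33, 27])
0.28 0.04 0.07 D1 54.9 mid 0.185 dict_values([24, 86, 33, 23, 9, 90, 37, 27])
0.28 0.06 0.05 D1 55.0 mid 0.169 dict_values([24, 78, 24, 23, 12, 82, 28, 27])
0.28 0.06 0.07 D1 60.4 mid 0.144 dict_values([24, 88, 27, 23, 12, 92, 31, 27])
0.28 0.08 0.05 D1 61.4 mid 0.121 dict_values([24, 79, 17, 23, 14, 83, 21, 27])
0.28 0.08 0.07 D1 70.6 mid 0.084 dict_values([24, 88, 17, 23, 13, 92, 19, 27])
dict_keys([('blank', 'chuck'), ('blank', 'spool'), ('blank', 'fit'), ('blank', 'vise'), ('fing', 'chuck'), ('fing', 'spool'), ('fing', 'fit'), ('fing', 'vise')])
```

move_arm([
  [0.3,-2.1,0,0,0,0,0.18],
  [0,0,3,0,0,0,0.18],
  [0,0,3,0,0,0,0.18],
  [0,0,3,0,0,0,0.18],
  [0,0,3,0,0,0,0.18],
  [0,0,3,0,0,0,0.18],
  [0,0,3,0,0,0,0.18],
  [0,0,2,0,0,0,0.18],
  [0,0,1,0,0,0,0.18],
  [0,0,1,0,0,0,0.18],
  [0,0,0.4,0,0,0,0.18],
  [0,0,0,0,0,0,0.18],
  [0,0,0,0,0,0,0.18],
])

```text
time: 4.07
tool_pos: [0.4991, -0.3407, 0.0276]
tool_rot: [0.001, 0.814, 0.58, 0.0]
contact_force: [0.7, -0.4, 0.7]
gripper_width: 0.591
grasp_force: 0.0
```

move_arm([
  [0.5,0,0,0,0,0,0.18],
  [0.5,0,0,0,0,0,0.18],
  [0.5,0,0,0,0,0,0.18],
  [0.5,0,0,0,0,0,0.18],
  [0.5,0,0,0,0,0,0.18],
  [0.5,0,0,0,0,0,0.18],
  [0.5,0,0,0,0,0,0.18],
  [0.5,0,0,0,0,0,0.18],
  [0.5,0,0,0,0,0,0.18],
  [0.5,0,0,0,0,0,0.18],
])

```text
time: 4.9
tool_pos: [0.515, -0.2928, 0.0268]
tool_rot: [0.001, 0.814, 0.58, -0.0]
contact_force: [-1.0, -4.4, 2.5]
gripper_width: 0.586
grasp_force: 2.1
```

```bash
python3 - <<'E'
from h import *
p,M=st()
f=manip.grab_frame("scene")
for b in blanks(f): 
    if .4<b[0][0]<.8: print(b, (M.T@np.r_[b[0]-p[:2],0]).round(4)[:2])
cv2.imwrite("pics/s2.png",cv2.resize(f["img"][80:280,120:380],None,fx=3,fy=3))
E
```

```text
t 4.9 p [ 0.515  -0.2928  0.0268] hd 70.94 z [ 0.001 -0.001 -1.   ] w 0.586 F [-1.04 -4.41  2.47] Ftool [-4.51  0.46 -2.46]
(array([ 0.4567, -0.4954]), (199.2, 105.4), array([12.9, 23.9])) [-0.2105  0.0111]
(array([ 0.6008, -0.4318]), (175.0, 133.3), array([15. , 26.3])) [-0.1033  0.1265]
(array([ 0.7241, -0.4414]), (136.4, 150.8), array([16. , 28.2])) [-0.0722  0.2462]
(array([ 0.5328, -0.2457]), (238.4, 151.1), array([16.4, 27.1])) [0.0503 0.0015]
(array([ 0.6997, -0.287 ]), (180.0, 172.5), array([10. , 34.2])) [0.0658 0.1727]
```

View pics/s2.png

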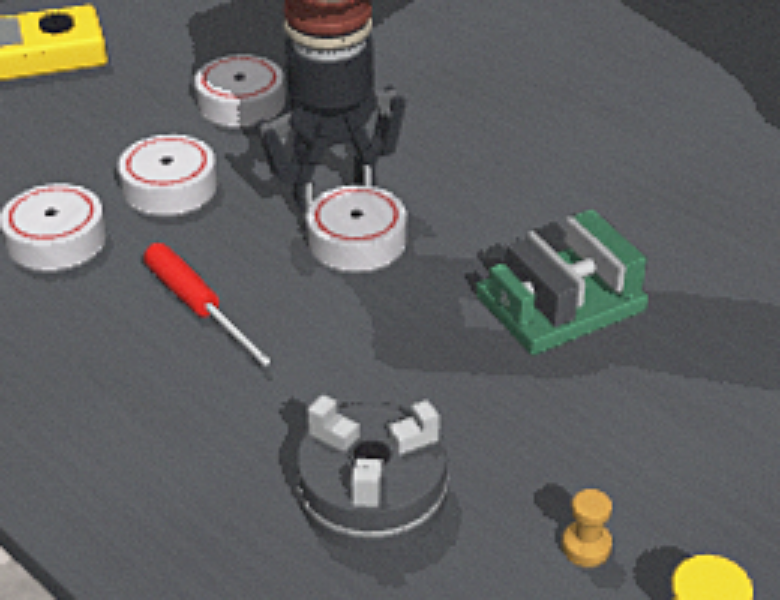

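The blank sits square in the two-finger cradle, at about (357,215) in the crop, with the gap between chuck and vise clear ahead. I'll push straight on.

move_arm([
  [0.6,0,0,0,0,0,0.18],
  [0.6,0,0,0,0,0,0.18],
  [0.6,0,0,0,0,0,0.18],
  [0.6,0,0,0,0,0,0.18],
  [0.6,0,0,0,0,0,0.18],
  [0.6,0,0,0,0,0,0.18],
  [0.6,0,0,0,0,0,0.18],
  [0.6,0,0,0,0,0,0.18],
  [0.6,0,0,0,0,0,0.18],
  [0.6,0,0,0,0,0,0.18],
  [0.6,0,0,0,0,0,0.18],
  [0.6,0,0,0,0,0,0.18],
  [0.6,0,0,0,0,0,0.18],
  [0.6,0,0,0,0,0,0.18],
  [0.6,0,0,0,0,0,0.18],
  [0.6,0,0,0,0,0,0.18],
  [0.6,0,0,0,0,0,0.18],
  [0.6,0,0,0,0,0,0.18],
  [0.6,0,0,0,0,0,0.18],
  [0.6,0,0,0,0,0,0.18],
])

```text
time: 6.62
tool_pos: [0.5538, -0.1787, 0.0263]
tool_rot: [-0.0, 0.814, 0.58, -0.0]
contact_force: [-2.2, -4.5, 4.1]
gripper_width: 0.584
grasp_force: 3.0
```

```bash
cat >> h.py <<'E'
def near(n="scene"):
    p,M=st(); f=manip.grab_frame(n)
    for b in blanks(f):
        r=(M.T@np.r_[b[0]-p[:2],0])[:2]
        if np.linalg.norm(r)<.08: print(b[0],b[2],"ahead,right",r.round(4), "C by tool",(p[:2]+.0484*M[:2,0]).round(4))
    return p,M,f
E
python3 -c "
from h import *
near()"
```

```text
t 6.62 p [ 0.5538 -0.1787  0.0263] hd 70.95 z [-0.  0. -1.] w 0.584 F [-2.23 -4.46  4.1 ] Ftool [-4.94 -0.66 -4.1 ]
[ 0.5718 -0.1319] [18.6 29.1] ahead,right [0.0501 0.0017] C by tool [ 0.5696 -0.133 ]
```

move_arm([
  [0.6,0,0,0,0,0,0.18],
  [0.6,0,0,0,0,0,0.18],
  [0.6,0,0,0,0,0,0.18],
  [0.6,0,0,0,0,0,0.18],
  [0.6,0,0,0,0,0,0.18],
  [0.6,0,0,0,0,0,0.18],
  [0.6,0,0,0,0,0,0.18],
  [0.6,0,0,0,0,0,0.18],
  [0.6,0,0,0,0,0,0.18],
  [0.6,0,0,0,0,0,0.18],
  [0.6,0,0,0,0,0,0.18],
  [0.6,0,0,0,0,0,0.18],
  [0.6,0,0,0,0,0,0.18],
  [0.6,0,0,0,0,0,0.18],
])

```text
time: 7.83
tool_pos: [0.5812, -0.0992, 0.0261]
tool_rot: [-0.0, 0.814, 0.58, -0.0]
contact_force: [-1.7, -2.2, 0.6]
gripper_width: 0.59
grasp_force: 1.8
```

```bash
python3 - <<'E'
from plan import *
p,M,f=near()
h0=np.arctan2(M[1,0],M[0,0]); C=p[:2]+L*M[:2,0]
for R in(.05,.06,.07):
  for d0 in(.0,.006,.012):
    d3=.07
    B=A-h0; mk=lambda v:[(d0,0),(R*v[0],v[0]),(v[1],0),(R*(v[0]-B),-(v[0]-B)),(d3,0)]
    v=fsolve(lambda v:path(C,h0,mk(v))[-1,:2]-(O-.023*ux),[1.,.1],epsfcn=1e-3)
    print(R,d0,"D1",np.degrees(v[0]).round(1),"mid",v[1].round(3),"D2",np.degrees(v[0]-B).round(1),clear(path(C,h0,mk(v))).values())
E
```

```text
t 7.83 p [ 0.5812 -0.0992  0.0261] hd 70.94 z [-0.  0. -1.] w 0.59 F [-1.72 -2.21  0.65] Ftool [-2.65 -0.91 -0.65]
[ 0.5991 -0.0527] [20.4 30.7] ahead,right [0.0499 0.0018] C by tool [ 0.597  -0.0535]
0.05 0.0 D1 46.3 mid 0.214 D2 36.2 dict_values([39, 88, 54, 19, 31, 92, 58, 23])
0.05 0.006 D1 47.5 mid 0.208 D2 37.4 dict_values([37, 88, 52, 23, 26, 92, 56, 27])
0.05 0.012 D1 48.8 mid 0.202 D2 38.6 dict_values([34, 88, 49, 25, 22, 92, 53, 28])
0.06 0.0 D1 47.8 mid 0.198 D2 37.6 dict_values([38, 88, 54, 22, 28, 92, 58, 26])
0.06 0.006 D1 49.1 mid 0.191 D2 39.0 dict_values([36, 88, 51, 25, 24, 92, 55, 28])
0.06 0.012 D1 50.5 mid 0.184 D2 40.4 dict_values([33, 88, 48, 25, 21, 92, 52, 28])
0.07 0.0 D1 49.5 mid 0.18 D2 39.3 dict_values([37, 88, 52, 25, 26, 92, 56, 28])
0.07 0.006 D1 51.0 mid 0.173 D2 40.8 dict_values([35, 88, 50, 25, 24, 92, 54, 28])
0.07 0.012 D1 52.6 mid 0.165 D2 42.4 dict_values([33, 88, 46, 25, 22, 92, 50, 28])
```

move_arm([
  [0.6,0,0,0,0,0,0.18],
  [0.53,0.39,0,0,0,-4.9,0.18],
  [0.53,0.39,0,0,0,-4.9,0.18],
  [0.53,0.39,0,0,0,-4.9,0.18],
  [0.53,0.39,0,0,0,-4.9,0.18],
  [0.53,0.39,0,0,0,-4.9,0.18],
])

```text
time: 8.38
tool_pos: [0.6068, -0.0709, 0.0261]
tool_rot: [-0.0, 0.671, 0.741, 0.0]
contact_force: [0.1, -1.0, 0.4]
gripper_width: 0.594
grasp_force: 0.9
```

```bash
python3 -c "
from h import *
near()"
```

```text
t 8.38 p [ 0.6068 -0.0709  0.0261] hd 95.66 z [ 0.  0. -1.] w 0.594 F [ 0.09 -0.97  0.45] Ftool [-0.97 -0.   -0.45]
[ 0.6045 -0.0217] [21.2 31.2] ahead,right [0.0492 0.0026] C by tool [ 0.602  -0.0227]
```

move_arm([
  [0.53,0.39,0,0,0,-4.9,0.18],
  [0.53,0.39,0,0,0,-4.9,0.18],
  [0.53,0.39,0,0,0,-4.9,0.18],
  [0.53,0.39,0,0,0,-4.9,0.18],
  [0.53,0.39,0,0,0,-4.9,0.18],
  [0.6,0,0,0,0,0,0.18],
  [0.6,0,0,0,0,0,0.18],
  [0.6,0,0,0,0,0,0.18],
  [0.6,0,0,0,0,0,0.18],
  [0.6,0,0,0,0,0,0.18],
])

```text
time: 9.27
tool_pos: [0.6028, -0.0146, 0.0264]
tool_rot: [0.0, 0.501, 0.865, 0.0]
contact_force: [2.0, -1.8, -0.2]
gripper_width: 0.591
grasp_force: 1.4
```

```bash
python3 - <<'E'
from plan import *
p,M,f=near()
near("top")
h0=np.arctan2(M[1,0],M[0,0]); C=p[:2]+L*M[:2,0]
R=.06
for d3 in(.05,.06,.07,.08):
    D=A-h0; e=path(C,h0,[(.001,0)])[0]
    # straight d0 so that after arc we are on axis
    def g(d0): 
        q=path(C,h0,[(d0[0],0),(R*abs(D),D)])[-1,:2]-O; return [q[0]*ux[1]-q[1]*ux[0]]
    d0=fsolve(g,[.1],epsfcn=1e-3); P=path(C,h0,[(d0[0],0),(R*abs(D),D)]); print("straight",d0,"turn",np.degrees(D),"s after",(P[-1,:2]-O)@ux,clear(P).values()); break
E
```

```text
t 9.27 p [ 0.6028 -0.0146  0.0264] hd 119.87 z [ 0. -0. -1.] w 0.591 F [ 2.   -1.77 -0.16] Ftool [-2.53  0.86  0.16]
[0.5812 0.0284] [21.8 31.3] ahead,right [0.0481 0.0027] C by tool [0.5787 0.0274]
t 9.32 p [ 0.6021 -0.0135  0.0261] hd 119.91 z [-0.001  0.001 -1.   ] w 0.59 F [ 0.2   0.34 -0.74] Ftool [0.19 0.35 0.74]
straight [0.16155988] turn -38.7731491603632 s after -0.09306289184642011 dict_values([64, 95, 51, 30, 39, 100, 55, 29])
```

move_arm([
  [0.6,0,0,0,0,0,0.18],
  [0.6,0,0,0,0,0,0.18],
  [0.6,0,0,0,0,0,0.18],
  [0.6,0,0,0,0,0,0.18],
  [0.6,0,0,0,0,0,0.18],
  [0.6,0,0,0,0,0,0.18],
  [0.6,0,0,0,0,0,0.18],
  [0.6,0,0,0,0,0,0.18],
  [0.6,0,0,0,0,0,0.18],
  [0.6,0,0,0,0,0,0.18],
  [0.6,0,0,0,0,0,0.18],
  [0.6,0,0,0,0,0,0.18],
  [0.6,0,0,0,0,0,0.18],
  [0.6,0,0,0,0,0,0.18],
  [0.6,0,0,0,0,0,0.18],
  [0.6,0,0,0,0,0,0.18],
  [0.6,0,0,0,0,0,0.18],
  [0.6,0,0,0,0,0,0.18],
  [0.6,0,0,0,0,0,0.18],
  [0.6,0,0,0,0,0,0.18],
])

```text
time: 11.03
tool_pos: [0.543, 0.0895, 0.0263]
tool_rot: [-0.0, 0.5, 0.866, -0.0]
contact_force: [0.9, -3.1, -1.4]
gripper_width: 0.588
grasp_force: 1.5
```

```bash
python3 - <<'E'
from plan import *
p,M,f=near()
g=manip.grab_frame("top")
a=cv2.resize(g["img"][175:260,90:230],None,fx=5,fy=5,interpolation=2)
b=cv2.resize(f["img"][190:340,300:460],None,fx=4,fy=4,interpolation=2)[:,:]
cv2.imwrite("pics/t3.png",a); cv2.imwrite("pics/s3.png",b)
print(clear(path(p[:2]+L*M[:2,0],np.arctan2(M[1,0],M[0,0]),[(.001,0)])))
h0=np.arctan2(M[1,0],M[0,0]); C=p[:2]+L*M[:2,0]; R=.06; D=A-h0
def gg(d0): 
    q=path(C,h0,[(d0[0],0),(R*abs(D),D)])[-1,:2]-O; return [q[0]*ux[1]-q[1]*ux[0]]
d0=fsolve(gg,[.04],epsfcn=1e-3); print(d0,np.degrees(D))
E
```

```text
t 11.03 p [0.543  0.0895 0.0263] hd 119.94 z [-0. -0. -1.] w 0.588 F [ 0.92 -3.07 -1.43] Ftool [-3.12 -0.73  1.43]
[0.5217 0.1324] [22.1 32.1] ahead,right [0.0478 0.003 ] C by tool [0.5188 0.1314]
{('blank', 'chuck'): 163, ('blank', 'spool'): 96, ('blank', 'fit'): 73, ('blank', 'vise'): 108, ('fing', 'chuck'): 136, ('fing', 'spool'): 110, ('fing', 'fit'): 57, ('fing', 'vise'): 82}
[0.04124249] -38.84465578663602<stdin>:11: RuntimeWarning: The iteration is not making good progress, as measured by the 
 improvement from the last ten iterations.
```

View pics/t3.png

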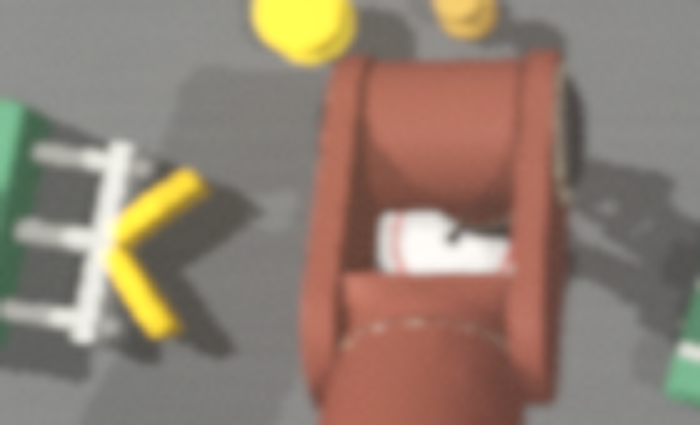

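View pics/s3.png

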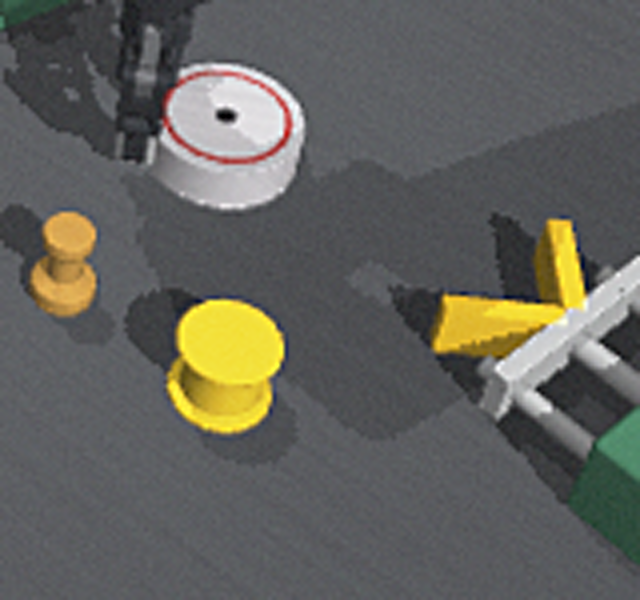

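The blank is in the cradle on the free side of the spool, and the V is clear ahead. In the scene crop the near tip is at (443,296) and the far tip at (550,221). Next I'll compare the top camera's bias with the tool frame, using the disc dot in the first picture.

```bash
python3 - <<'E'
from h import *
g=manip.grab_frame("top"); im=cv2.imread("pics/top0.png")
f=dict(g,img=im); gr=cv2.cvtColor(im,6).astype(float)
y0,x0=212,303; w=gr[y0:y0+20,x0:x0+20]
k=np.clip(150-w[5:15,5:15],0,None); yy,xx=np.mgrid[5:15,5:15]; u=x0+(k*xx).sum()/k.sum(); v=y0+(k*yy).sum()/k.sum(); print(u,v,k.max(),cast(f,(u,v),.03))
s=cv2.imread("pics/scene0.png"); fs=dict(manip.grab_frame("scene"),img=s); print([b[0] for b in blanks(fs) if abs(b[0][0]-.52)<.01])
# V with scene: yellow V mask tips at z .034
c=lambda u,v:(300+(u+.5)/4-.5,190+(v+.5)/4-.5)
for q in((443,296),(550,221),(570,221)): print(q,cast(fs,c(*q),.034).round(4))
# top tips
c=lambda u,v:(90+(u+.5)/5-.5,175+(v+.5)/5-.5)
for q in((186,169),(209,187),(153,339),(182,327)): print(q,cast(g,c(*q),.034).round(4))
E
```

```text
313.0 222.0 2.0 [ 0.51732623 -0.27599313]
[array([ 0.5225, -0.2734])]
(443, 296) [0.5543 0.292 ]
(550, 221) [0.4673 0.3068]
(570, 221) [0.4597 0.3147]
(186, 169) [0.558  0.2983]
(209, 187) [0.5468 0.2835]
(153, 339) [0.4529 0.3139]
(182, 327) [0.4603 0.2964]
```

```bash
sed -i 's/O=np.array(\[.5054,.2986\])/O=np.array([.5089,.3006])/' plan.py; python3 - <<'E'
from plan import *
p,M=st(); h0=np.arctan2(M[1,0],M[0,0]); C=p[:2]+L*M[:2,0]; R=.06; D=A-h0
for d0 in np.arange(.02,.05,.004):
    P=path(C,h0,[(d0,0),(R*abs(D),D)]); q=P[-1,:2]-O; print(d0.round(3),"right",(q[0]*ux[1]-q[1]*ux[0]).round(4),"s",(q@ux).round(3))
E
```

```text
t 11.23 p [0.5428 0.0896 0.0261] hd 119.96 z [-0.001  0.001 -1.   ] w 0.591 F [0.23 0.3  0.16] Ftool [ 0.14  0.35 -0.16]
0.02 right 0.01 s -0.112
0.024 right 0.0075 s -0.109
0.028 right 0.005 s -0.106
0.032 right 0.0024 s -0.103
0.036 right -0.0001 s -0.1
0.04 right -0.0026 s -0.097
0.044 right -0.0051 s -0.094
0.048 right -0.0076 s -0.091
```

move_arm([
  [0.6,0,0,0,0,0,0.18],
  [0.6,0,0,0,0,0,0.18],
  [0.6,0,0,0,0,0,0.18],
  [0.6,0,0,0,0,0,0.18],
  [0.6,0,0,0,0,0,0.18],
  [0.6,0,0,0,0,0,0.18],
  [0.53,-0.39,0,0,0,4.86,0.18],
  [0.53,-0.39,0,0,0,4.86,0.18],
  [0.53,-0.39,0,0,0,4.86,0.18],
  [0.53,-0.39,0,0,0,4.86,0.18],
  [0.53,-0.39,0,0,0,4.86,0.18],
  [0.53,-0.39,0,0,0,4.86,0.18],
  [0.53,-0.39,0,0,0,4.86,0.18],
  [0.53,-0.39,0,0,0,4.86,0.18],
  [0.3,0,0,0,0,0,0.18],
  [0.3,0,0,0,0,0,0.18],
])

```text
time: 12.57
tool_pos: [0.4865, 0.1601, 0.0262]
tool_rot: [-0.0, 0.759, 0.651, -0.001]
contact_force: [-1.1, -3.8, 0.8]
gripper_width: 0.591
grasp_force: 1.7
```

```bash
cat >> plan.py <<'E'
def rep():
    p,M,f=near(); C=p[:2]+L*M[:2,0]; q=C-O; print("fixture: right",(q[0]*ux[1]-q[1]*ux[0]).round(4),"s",(q@ux).round(4)); return f
E
python3 -c "
from plan import *
rep()"
```

```text
t 12.57 p [0.4865 0.1601 0.0262] hd 81.22 z [-0.001 -0.001 -1.   ] w 0.591 F [-1.07 -3.8   0.81] Ftool [-3.92 -0.48 -0.8 ]
[0.4964 0.2084] [22.9 34. ] ahead,right [0.0492 0.0024] C by tool [0.4939 0.208 ]
fixture: right -0.0005 s -0.0938
```

move_arm([
  [0.5,0,0,0,0,0,0.18],
  [0.5,0,0,0,0,0,0.18],
  [0.5,0,0,0,0,0,0.18],
  [0.5,0,0,0,0,0,0.18],
  [0.5,0,0,0,0,0,0.18],
  [0.5,0,0,0,0,0,0.18],
  [0.5,0,0,0,0,0,0.18],
  [0.5,0,0,0,0,0,0.18],
  [0.5,0,0,0,0,0,0.18],
  [0.5,0,0,0,0,0,0.18],
  [0.3,0,0,0,0,0,0.18],
  [0.2,0,0,0,0,0,0.18],
])

```text
time: 13.62
tool_pos: [0.4956, 0.2146, 0.0262]
tool_rot: [-0.0, 0.76, 0.65, -0.0]
contact_force: [-0.6, -3.5, 0.2]
gripper_width: 0.595
grasp_force: 1.7
```

```bash
python3 -c "
from plan import *
f=rep(); cv2.imwrite('pics/s4.png',cv2.resize(f['img'][190:340,340:512],None,fx=4,fy=4,interpolation=2))"
```

```text
t 13.62 p [0.4956 0.2146 0.0262] hd 81.08 z [-0.  0. -1.] w 0.595 F [-0.55 -3.48  0.21] Ftool [-3.53 -0.   -0.21]
[0.5056 0.2629] [24.  35.4] ahead,right [0.0492 0.0024] C by tool [0.5031 0.2625]
fixture: right 0.0002 s -0.0386
```

View pics/s4.png

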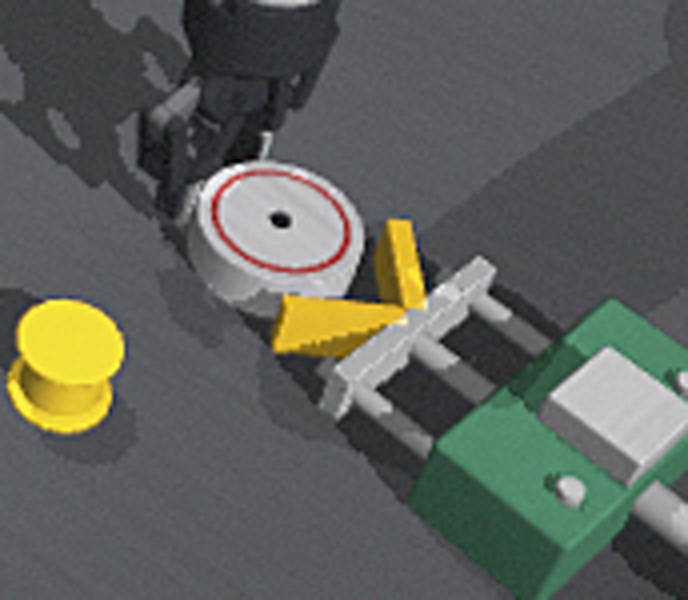

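The blank is at the V mouth, centred between the tips, with the dot at (281,220). I'll creep in from here.

move_arm([
  [0.2,0,0,0,0,0,0.18],
  [0.2,0,0,0,0,0,0.18],
  [0.2,0,0,0,0,0,0.18],
  [0.2,0,0,0,0,0,0.18],
  [0.2,0,0,0,0,0,0.18],
  [0.2,0,0,0,0,0,0.18],
])

```text
time: 14.17
tool_pos: [0.4975, 0.2261, 0.0262]
tool_rot: [-0.0, 0.76, 0.65, -0.0]
contact_force: [-0.5, -2.8, -0.1]
gripper_width: 0.59
grasp_force: 1.6
```

move_arm([
  [0.15,0,0,0,0,0,0.18],
  [0.15,0,0,0,0,0,0.18],
  [0.15,0,0,0,0,0,0.18],
])

```text
time: 14.42
tool_pos: [0.498, 0.2302, 0.0262]
tool_rot: [0.0, 0.76, 0.65, -0.001]
contact_force: [-1.4, -7.8, 1.3]
gripper_width: 0.589
grasp_force: 3.9
```

```bash
python3 -c "
from plan import *
rep()"
```

```text
t 14.42 p [0.498  0.2302 0.0262] hd 81.09 z [-0.001 -0.001 -1.   ] w 0.589 F [-1.35 -7.76  1.32] Ftool [-7.87 -0.14 -1.31]
[0.508 0.278] [24.4 36. ] ahead,right [0.0488 0.0025] C by tool [0.5055 0.278 ]
fixture: right 0.0002 s -0.0229
```

move_arm([
  [0.1,0,0,0,0,0,0.18],
  [0.1,0,0,0,0,0,0.18],
  [0.1,0,0,0,0,0,0.18],
  [0.1,0,0,0,0,0,0.18],
  [0.1,0,0,0,0,0,0.18],
  [0.1,0,0,0,0,0,0.18],
])

```text
time: 14.97
tool_pos: [0.4985, 0.2348, 0.0262]
tool_rot: [0.001, 0.76, 0.65, -0.002]
contact_force: [-3.1, -9.0, 3.0]
gripper_width: 0.59
grasp_force: 4.6
```

move_arm([
  [0.05,0,0,0,0,0,0.18],
  [0.05,0,0,0,0,0,0.18],
])

```text
time: 15.13
tool_pos: [0.4987, 0.2358, 0.0262]
tool_rot: [0.001, 0.76, 0.65, -0.002]
contact_force: [-3.2, -9.0, 2.7]
gripper_width: 0.591
grasp_force: 4.9
```

move_arm([
  [0,0,0,0,0,0,0.18],
])

```text
time: 15.22
tool_pos: [0.4987, 0.2359, 0.0261]
tool_rot: [0.001, 0.76, 0.65, -0.002]
contact_force: [-3.0, -8.9, 3.5]
gripper_width: 0.593
grasp_force: 4.7
```

```bash
python3 -c "
from plan import *
rep()"
```

```text
t 15.22 p [0.4987 0.2359 0.0261] hd 81.09 z [-0.002 -0.004 -1.   ] w 0.593 F [-2.99 -8.91  3.51] Ftool [-9.28 -1.58 -3.47]
[0.5087 0.2837] [24.4 36.1] ahead,right [0.0488 0.0025] C by tool [0.5062 0.2837]
fixture: right -0.0001 s -0.0171
```

move_arm([
  [0.05,-0.03,0,0,0,0,0.18],
  [0.05,0,0,0,0,0,0.18],
  [0.05,0,0,0,0,0,0.18],
  [0.05,0,0,0,0,0,0.18],
])

```text
time: 15.6
tool_pos: [0.4987, 0.2378, 0.0261]
tool_rot: [0.001, 0.76, 0.65, -0.002]
contact_force: [-3.3, -8.4, 2.9]
gripper_width: 0.592
grasp_force: 4.8
```

move_arm([
  [0.05,-0.05,0,0,0,0,0.18],
  [0.05,0,0,0,0,0,0.18],
  [0.05,0,0,0,0,0,0.18],
  [0.05,0,0,0,0,0,0.18],
])

```text
time: 15.93
tool_pos: [0.4986, 0.2399, 0.0261]
tool_rot: [0.001, 0.76, 0.65, -0.002]
contact_force: [-3.0, -9.6, 3.9]
gripper_width: 0.592
grasp_force: 4.8
```

move_arm([
  [0.05,-0.05,0,0,0,0,0.18],
  [0.05,0,0,0,0,0,0.18],
  [0.05,0,0,0,0,0,0.18],
  [0.05,0,0,0,0,0,0.18],
])

```text
time: 16.27
tool_pos: [0.4988, 0.242, 0.0262]
tool_rot: [0.001, 0.76, 0.65, -0.001]
contact_force: [-1.3, -9.5, 1.9]
gripper_width: 0.591
grasp_force: 4.5
```

move_arm([
  [0.05,0,0,0,0,0,0.18],
  [0.05,0,0,0,0,0,0.18],
  [0.05,0,0,0,0,0,0.18],
  [0.05,0,0,0,0,0,0.18],
])

```text
time: 16.6
tool_pos: [0.4992, 0.244, 0.0262]
tool_rot: [0.001, 0.76, 0.65, -0.002]
contact_force: [-1.4, -10.2, 1.7]
gripper_width: 0.589
grasp_force: 5.1
```

move_arm([
  [0.05,0,0,0,0,0,0.18],
  [0.05,0,0,0,0,0,0.18],
  [0.05,0,0,0,0,0,0.18],
  [0.05,0,0,0,0,0,0.18],
])

```text
time: 16.93
tool_pos: [0.4992, 0.2443, 0.0261]
tool_rot: [0.002, 0.76, 0.65, -0.003]
contact_force: [-2.3, -17.8, 4.6]
gripper_width: 0.591
grasp_force: 8.0
```

That is the stop: the tool halted and the force rose to about 18 N. I'll ease to 15 N and hold.

move_arm([
  [-0.05,0,0,0,0,0,0.18],
  [0,0,0,0,0,0,0.18],
  [0,0,0,0,0,0,0.18],
])

```text
time: 17.18
tool_pos: [0.4992, 0.2442, 0.0262]
tool_rot: [0.002, 0.76, 0.65, -0.003]
contact_force: [-0.9, -13.0, 4.7]
gripper_width: 0.588
grasp_force: 6.7
```

move_arm([
  [0.03,0.01,0,0,0,0,0.18],
  [0,0,0,0,0,0,0.18],
  [0,0,0,0,0,0,0.18],
])

```text
time: 17.43
tool_pos: [0.4992, 0.2442, 0.0262]
tool_rot: [0.002, 0.76, 0.65, -0.003]
contact_force: [-2.3, -14.7, 4.5]
gripper_width: 0.587
grasp_force: 7.1
```

Forward force is 14.9 N and the lateral force is near zero. I'll hold for over a second.

move_arm([
  [0,0,0,0,0,0,0.18],
  [0,0,0,0,0,0,0.18],
  [0,0,0,0,0,0,0.18],
  [0,0,0,0,0,0,0.18],
  [0,0,0,0,0,0,0.18],
  [0,0,0,0,0,0,0.18],
  [0,0,0,0,0,0,0.18],
  [0,0,0,0,0,0,0.18],
])

```text
time: 18.1
tool_pos: [0.4992, 0.2442, 0.0262]
tool_rot: [0.002, 0.76, 0.65, -0.003]
contact_force: [-3.7, -15.0, 4.8]
gripper_width: 0.589
grasp_force: 7.1
```

move_arm([
  [0,0,0,0,0,0,0.18],
  [0,0,0,0,0,0,0.18],
  [0,0,0,0,0,0,0.18],
  [0,0,0,0,0,0,0.18],
  [0,0,0,0,0,0,0.18],
  [0,0,0,0,0,0,0.18],
  [0,0,0,0,0,0,0.18],
  [0,0,0,0,0,0,0.18],
])

```text
time: 18.77
tool_pos: [0.4992, 0.2442, 0.0262]
tool_rot: [0.002, 0.76, 0.65, -0.003]
contact_force: [-2.6, -16.1, 4.9]
gripper_width: 0.59
grasp_force: 7.1
```

```bash
python3 -c "
from plan import *
rep()"
```

```text
t 18.77 p [0.4992 0.2442 0.0262] hd 81.09 z [-0.003 -0.007 -1.   ] w 0.59 F [ -2.58 -16.12   4.87] Ftool [-16.36  -0.06  -4.76]
[0.5092 0.2917] [24.5 36.3] ahead,right [0.0485 0.0025] C by tool [0.5067 0.292 ]
fixture: right -0.0009 s -0.0088
```

move_arm([
  [-0.1,0,0,0,0,0,0.18],
  [-0.2,0,0,0,0,0,0.18],
  [-0.4,0,0,0,0,0,0.18],
  [-0.8,0,0,0,0,0,0.18],
  [-1,0,0,0,0,0,0.18],
  [-1,0,0,0,0,0,0.18],
  [-1,0,0,0,0,0,0.18],
  [-1,0,0,0,0,0,0.18],
  [-1,0,0,0,0,0,0.18],
  [-1,0,0,0,0,0,0.18],
  [-1,0,0,0,0,0,0.18],
  [0,0,-2,0,0,0,0.18],
  [0,0,-3,0,0,0,0.18],
  [0,0,-3,0,0,0,0.18],
  [0,0,-3,0,0,0,0.18],
  [0,0,0,0,0,0,0.18],
  [0,0,0,0,0,0,0.18],
])

```text
time: 20.23
tool_pos: [0.4881, 0.1631, 0.1389]
tool_rot: [0.001, 0.76, 0.65, 0.002]
contact_force: [-1.0, 1.2, 0.1]
gripper_width: 0.589
grasp_force: 0.0
```

```bash
python3 -c "
from plan import *
st(); f=manip.grab_frame('scene'); print([b for b in blanks(f) if b[0][1]>.2])
cv2.imwrite('pics/s5.png',cv2.resize(f['img'][100:350,250:512],None,fx=2.4,fy=2.4,interpolation=2))"
```

```text
t 20.23 p [0.4881 0.1631 0.1389] hd 81.05 z [ 0.005  0.001 -1.   ] w 0.589 F [-0.99  1.16  0.05] Ftool [ 0.99 -1.16 -0.05]
[(array([0.5092, 0.2917]), (420.7, 252.9), array([24.5, 36.3]))]
```

View pics/s5.png

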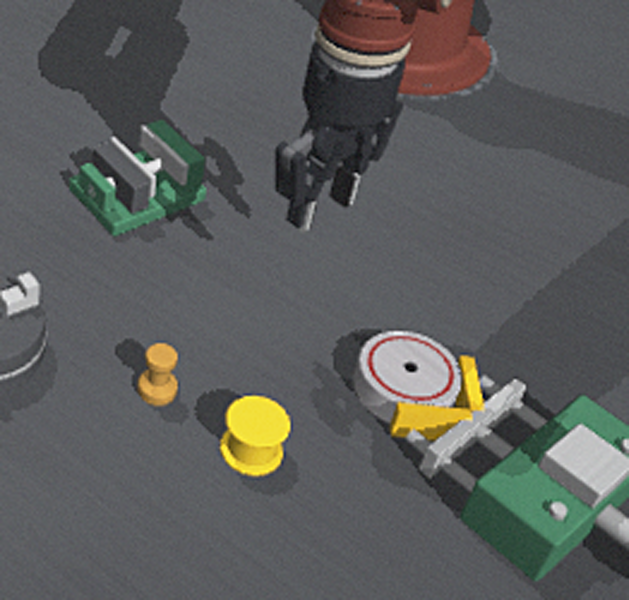

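The blank is seated in the V with its dot at (410,367). It did not move as the tool backed away, and the bystanders are where they were.

```bash
python3 -c "
from plant import manip
print(manip.job_done())"
```

```text
the job is handed in; nothing more can be done
None
```

The blank is seated centred in the V against the stop, pressed there at about 15–16 N for about 1.5 s (highest reading 18 N), the tool has backed away, and the job is handed in at about 20 s of the 72 s allowed.

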